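# Return the maroon leather sample board to its display stand

## Task

On the shoe-shop counter, take the maroon leather sample board out of the long grey returns holder and slide it, tab up, into the slot of the empty dark-wood display stand, all the way down to the bottom of the slot and not overhanging the stand's ends. Leave the teal board in the returns holder and the ochre board in its stand as they are.

Things in the scene. Friction and masses are not known exactly. Their poses are not given: they have to be found in the camera images.
- maroon_center (a point): Dark-red rigid board, 0.14 kg, upright in a bay of the grey holder (bay floor 10 mm above the table, 18 mm wide, 40 mm deep: lift it over 40 mm to free it). Slab 12 thick x 100 wide x 110 tall mm, grip tab 12 x 44 x 30 tall mm centred on top. Origin: centre of the 140 mm height; underside 70 mm below, tab's middle 55 mm above. x across thickness, y along width, z up. Either face may look either way.
- stand_a_slot (a point): Slot of the empty fixed dark-wood stand (80 x 130 mm foot, 65 mm tall). Origin: centre of the slot floor, 10 mm above the table; x across, y along the slot, z up. Open at top and both ends, 130 mm long; 17 mm wide up to 35 mm above the floor, then lips flare to 35 mm wide at 55 mm above the floor. Board home: its centre 70 mm above this point.
- teal_center (a point): Blue-green sample board, same shape and size as the maroon one, to be left in the holder's other bay, 132 mm along from the maroon one. Origin at its centre (half of 140 mm up), axes as the maroon one. Its top is 150 mm above the table: carry the maroon board over it.
- ochre_center (a point): Mustard-yellow sample board, same shape and size as the maroon one, to be left in the slot of the second stand, which is like the empty one. Origin at its centre (half of 140 mm up), axes as the maroon one. Its top is 150 mm above the table: carry the maroon board over it.
Mind the look-alikes: they are no part of the job. Leave any purple look-alike of the part that bears maroon_center alone.

How it is judged:
At the end, for the whole second after the job is handed in: Maroon board at rest, tab up, in the empty stand's slot: centre within 20 mm of the slot's centre along and across, underside within 10 mm of the slot floor, leaning under 0.2 rad, turned under 0.18 rad from the slot. Teal and ochre boards within 30 mm of their starts, throughout (x of maroon_center in the frame of stand_a_slot between -0.02 and 0.02 m and y of maroon_center in the frame of stand_a_slot between -0.02 and 0.02 m and z of maroon_center in the frame of stand_a_slot between 0.06 and 0.08 m and angle between maroon_center's own z axis and vertical below 0.2 rad and angle between the y axis of maroon_center and the y axis of stand_a_slot, either way round below 0.18 rad and linear speed of maroon below 0.02 m/s and distance of each of teal_center, ochre_center from where it was at the start of the episode below 0.03 m); the robot touches nothing.
It fails at once if the teal board is moved by more than 30 mm (distance of teal_center from where it was at the start of the episode above 0.03 m).
It fails at once if the ochre board is moved by more than 30 mm (distance of ochre_center from where it was at the start of the episode above 0.03 m).
It also fails if it takes over 48 s, if anything falls off the work surface, if the arm or the gripper's body presses on something with over 40 N, if the wrist force passes 120 N, or if a joint passes its speed limit or range.

## Robot

A 7-joint arm with a two-finger parallel gripper is mounted at the origin on the work surface. World frame = base frame: x ahead of the robot, y to its left, z up, the work surface at z = 0. Lengths are in m, angles in rad, forces in N, time in s.
With the tool pointing down it reaches from about 0.35 to 0.9 m from the base axis. Payload 8.1 kg.
Tool frame: the origin (TCP) lies midway between the tips of the shut fingers; the grasp point (between the pads) lies 19 mm behind it; z points along the fingers, y is the line along which they close (so a half turn about z gives the same grasp; the last joint's range is limited). The gripper opens to 92 mm and grips with 3 to 60 N. Pads are 19 mm wide; open, the fingers measure 130 mm over their backs; the gripper's body (75 mm by 190 mm) begins 47 mm behind the grasp point.
Start: joints at [1.127, 0.434, 0.025, 1.573, -0.012, 1.134, -0.075], TCP at [0.209, -0.589, 0.227] pointing down, gripper open.
Joint ranges: [-2.62, 2.62], [-0.44, 2.09], [-1.27, 1.32], [0.08, 2.57], [-1.32, 4.46], [0.12, 2], [-2.74, 2.74]. Speed limits (rad/s): [2.22, 2.22, 3.01, 3.01, 3.14, 3.14, 3.14].

## Interface

Orientations are given as a rotation vector (axis times angle).
In Python, from cell import arm gives the robot as it stands.
- The arm moves only by the tool move_arm, never from a script. Its argument "motion" is a list of rows, each an object of numbers: "tx", "ty", "tz": the shift along the tool's x, y, z normalised to -1 to 1, where 1 is 1000 mm; "twist": the turn about the tool's z normalised to -1 to 1, where 1 is pi/2 rad. In form: [{"tx": .., "ty": .., "tz": .., "twist": ..}, ...]. A call has 1 to 12 rows; each row shifts and turns the commanded pose from where the row before left it, along the tool's axes as they then stand; what a row does not reach is not made up. A row lasts 1/10 s, in which the tool goes at most 50 mm and 8.59 degrees, less where a joint would pass 70% of its speed; a pose out of reach is approached as far as the arm can. A call with a number of a shift or a turn outside -1 to 1 is refused whole. A call with a gripper value outside its range is refused whole. "gripper" is the gripper's target within -1 to 1 (shut at 1, half-way at 0, fully open at -1), set as the call begins (left out, the last holds). The fingers move at their own pace and stop on an object; "squeeze" is the grip in N (left out, the last holds). Time passes only in rows, so rows that do not move let the fingers close. It gives the time, the measured TCP pose, the force, the opening and the grip force at its end, in the units of the state.
- arm.observe(): the state, without advancing time (a new reading comes with each control period).
- arm.get_image(name): name is "side" or "top"; returns the picture (420x560x3 uint8, red, green, blue); there is no depth.
- arm.calibration(name): a dict with "K" (3x3 intrinsics, pixels), "T" (4x4, takes a point from camera to world coordinates). Camera axes: x right, y down, z forward; pixel columns grow to the right and rows downward; lengths in m; the calibration is good to about 2 mm. A picture is of the moment at which its call begins. calibration takes no time and is no camera call.
- arm.sign_off(): hands the job in; it is judged then, once.
Trained networks look in the newest picture that a camera, given by its name, has taken for a name from the list of things; names that differ only in an ending like _2 or _b are one class to them, and where a whole thing is asked for, a point or a joint stands for the part that bears it (a point fixed in the world has none). Each returns a list of dicts, best first, with "conf" (0 to 1); they miss things now and then, are a little off and sometimes report something else, mostly with a low value. They report only what shows in the picture. A call takes as long as a camera call. They do not tell look-alikes from the thing itself.
- arm.look_for(camera, query): "point" ([column, row] as shares, 0 to 1, of the picture: columns of its width, rows of its height, amid what is visible of it).
- arm.regions_of(camera, query): "region" (420x560 bool, what is visible of it) and "point" ([column, row] as shares, 0 to 1, of the picture: columns of its width, rows of its height, amid what is visible of it).
- arm.place_of(camera, query): "point" ([column, row] as shares, 0 to 1, of the picture: columns of its width, rows of its height: a listed point, or the origin of a listed thing).
The state is a dict: "clock": time; "joints": joint angles; "dq": joint speeds; "joint_efforts": joint torques, N m; "position": TCP position; "ee_rot": TCP orientation; "force": force on the tool from outside, world axes, zero at the start; "ft_torque": the same for the moment, N m; "width": opening from 0.0 (shut) to 1.0 (fully open); "gripper_force": force on a finger pad.
Only numpy, scipy, OpenCV 4.12 (cv2) and the standard library are available. Lean on these libraries where they do the work, as an engineer would, in place of code of your own. Each camera call takes 0.05 s, during which the arm holds its last target. There are 200 camera calls.

## Working session

There is one attempt and no reset: what is moved stays moved. The work goes in short steps, Python scripts to look and compute and a tool call to move; the robot and the scene stay as the last step left them, time stands still between calls to the robot, and variables do not carry over. Pictures are saved under pics/ and viewed, at most 10 in all, crops included, and the job is handed in when it is done.

Besides the shell and the picture viewer there is one more tool, called after ">>>" by a JSON object that holds its "name" and its "arguments". move_arm: Moves the arm, as the interface text tells. Scaled input: -1 to 1 covers 1000 mm each way for a shift and pi/2 rad each way for a turn. Its arguments: {"type":"object","properties":{"motion":{"type":"array","items":{"type":"object","properties":{"tx":{"type":"number"},"ty":{"type":"number"},"tz":{"type":"number"},"twist":{"type":"number"}}}},"gripper":{"type":"number"},"squeeze":{"type":"number"}},"required":["motion"]}

```bash
mkdir -p pics; cat > h.py <<'E'
import numpy as np,cv2
from cell import arm
def ray(cam,px):
    c=arm.calibration(cam);K=np.array(c["K"]);T=np.array(c["T"])
    d=T[:3,:3]@np.linalg.solve(K,[px[0],px[1],1]);return T[:3,3],d
def at(cam,px,z):
    o,d=ray(cam,px);return (o+d*(z-o[2])/d[2])
def proj(cam,p):
    c=arm.calibration(cam);K=np.array(c["K"]);T=np.linalg.inv(np.array(c["T"]))
    q=K@(T[:3,:3]@p+T[:3,3]);return q[:2]/q[2]
def tri(pa,pb):
    o1,d1=ray("side",pa);o2,d2=ray("top",pb)
    A=np.c_[d1,-d2];s=np.linalg.lstsq(A,o2-o1,rcond=None)[0]
    a=o1+s[0]*d1;b=o2+s[1]*d2;return (a+b)/2,np.linalg.norm(a-b)
E
python3 - <<'E'
from h import *
np.set_printoptions(precision=3,suppress=True)
print(arm.observe())
for c in("side","top"):
    cv2.imwrite(f"pics/{c}0.png",cv2.cvtColor(arm.get_image(c),cv2.COLOR_RGB2BGR)); print(np.array(arm.calibration(c)["T"]))
    for q in("maroon_center","stand_a_slot","teal_center","ochre_center"):
        print(c,q,[(np.array(r["point"])*[560,420],round(r["conf"],2)) for r in arm.place_of(c,q)])
E
```

```text
{'clock': 0.0, 'joints': array([ 1.127,  0.435,  0.025,  1.574, -0.012,  1.134, -0.075]), 'dq': array([-0.   ,  0.   , -0.   ,  0.   , -0.   ,  0.   ,  0.002]), 'joint_efforts': array([ -0.001, -66.786,   0.985, -31.447,  -0.06 ,   0.043,   0.   ]), 'position': array([ 0.209, -0.589,  0.226]), 'ee_rot': array([-3.095, -0.532,  0.001]), 'force': array([0.624, 0.193, 0.536]), 'ft_torque': array([0.074, 0.01 , 0.035]), 'gripper_force': 0.0, 'width': 0.9976841566021961}
[[-0.995 -0.062  0.081  0.36 ]
 [-0.102  0.577 -0.81   0.977]
 [ 0.003 -0.814 -0.581  0.786]
 [ 0.     0.     0.     1.   ]]
side maroon_center [(array([340.312, 187.782]), 0.79), (array([278.88 , 179.088]), 0.55)]
side stand_a_slot [(array([231.224, 322.182]), 0.73)]
side teal_center [(array([291.088, 148.386]), 0.7)]
side ochre_center [(array([237.104, 223.986]), 0.72)]
[[ 0.02  -0.992  0.125  0.329]
 [-0.999 -0.024 -0.028  0.024]
 [ 0.031 -0.124 -0.992  1.153]
 [ 0.     0.     0.     1.   ]]
top maroon_center [(array([342.104, 207.69 ]), 0.69), (array([326.592, 282.408]), 0.55)]
top stand_a_slot [(array([141.792, 184.38 ]), 0.76)]
top teal_center [(array([408.016, 222.39 ]), 0.87)]
top ochre_center [(array([245.616, 173.712]), 0.58)]
```

View pics/side0.png

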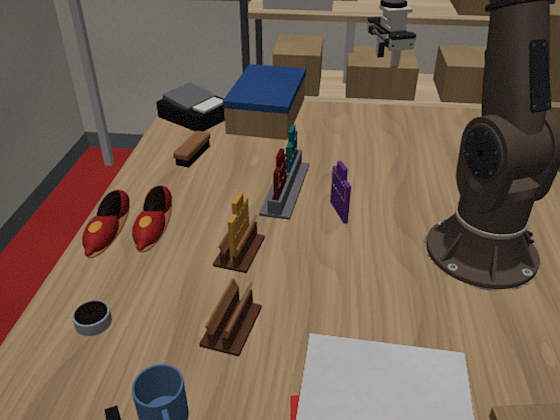

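View pics/top0.png

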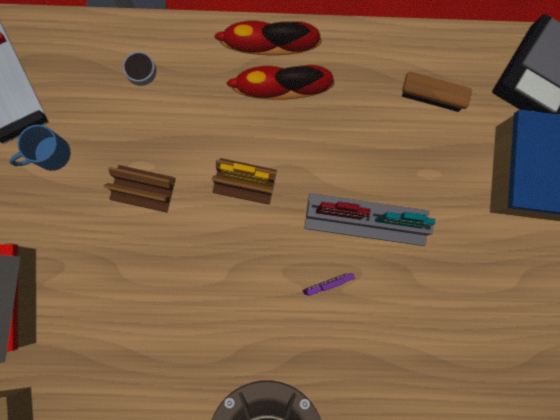

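Side view: the maroon board stands in the grey holder at (279,179), with teal behind it at (291,148). The purple look-alike stands alone at (340,190), ochre is in a stand at (237,224), and the empty stand is at (231,320). Top view: maroon (342,208), teal (408,219), purple (328,284), ochre (245,174), empty stand (141,187).

Things that could be mistaken for the target are purple at side (340,190) / top (328,284) and the red shoes at top (268,37) and (280,80). I choose the dark-red board in the holder, at side (279,179) / top (342,208), and check it in a crop.

```bash
python3 - <<'E'
from h import *
np.set_printoptions(precision=4,suppress=True)
for n,a,b in(("maroon",(278.9,179.1),(342.1,207.7)),("slot",(231.2,322.2),(141.8,184.4)),("teal",(291.1,148.4),(408,222.4)),("ochre",(237.1,224),(245.6,173.7))):
    print(n,*tri(a,b))
im=cv2.imread("pics/top0.png")
a=cv2.resize(im[145:255,90:270],None,fx=4.4,fy=2.7*4.4/2.7,interpolation=cv2.INTER_CUBIC)[:300*2]
hs=cv2.cvtColor(im,cv2.COLOR_BGR2HSV)
def crop(x0,y0,w,h,f): return cv2.resize(im[y0:y0+h,x0:x0+w],None,fx=f,fy=f,interpolation=cv2.INTER_CUBIC)
cv2.imwrite("pics/crop0.png",np.vstack([crop(295,185,150,65,5),crop(95,155,150,55,5)]))
E
```

```text
maroon [ 0.4843 -0.1485  0.0717] 0.002837816435744331
slot [0.5322 0.2829 0.0117] 0.0058381068866326285
teal [ 0.4602 -0.2828  0.0865] 0.007783764729904669
ochre [0.553  0.0548 0.0763] 0.002545830933562054
```

View pics/crop0.png

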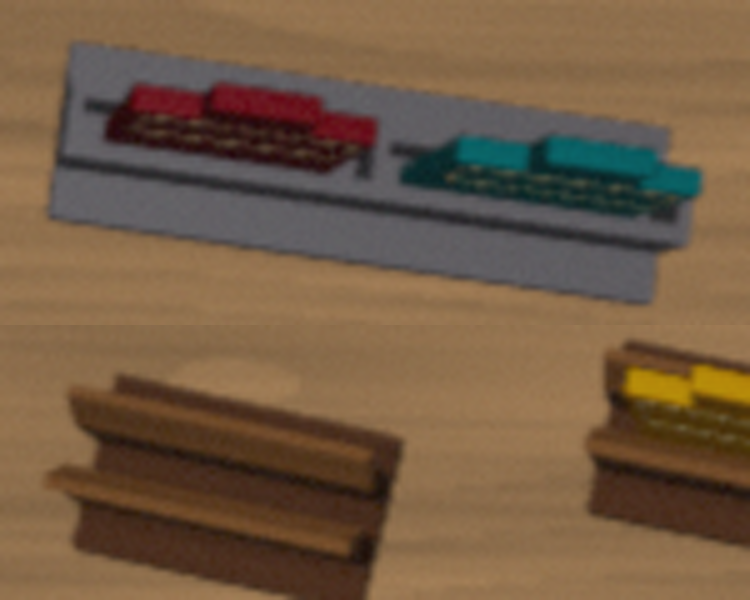

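The crop confirms that the dark-red board is in the left bay, with its tab top at about crop (267,104), i.e. pixel (348.4,205.8). The empty stand's foot corners are at crop (115,375), (403,437) and (75,548).

```bash
python3 - <<'E'
from h import *
np.set_printoptions(precision=4,suppress=True)
A=lambda x,y,z:at("top",(295+x/5,185+y/5),z)
B=lambda x,y,z:at("top",(95+x/5,155+(y-325)/5),z)
def seg(n,p,q):
    d=q-p;print(n,(p+q)/2,"len",np.linalg.norm(d),"yaw of along",np.degrees(np.arctan2(-d[1],-d[0]))-0)
seg("shoulder",A(132,99,.12),A(376.5,131,.12))
seg("tab",A(211,100,.15),A(322,108,.15))
seg("teal sh",A(460,150,.12),A(700,181,.12))
seg("foot long",B(115,375,.01),B(403,437,.01))
seg("foot diag",B(75,548,.01),B(403,437,.01))
seg("lip1",B(70,390,.065),B(375,460,.065))
seg("lip2",B(48,475,.065),B(360,545,.065))
seg("holder",A(70,42,.0),A(668,130,.0))
E
```

```text
shoulder [ 0.4783 -0.1483  0.12  ] len 0.09868849624003068 yaw of along 83.88777583713703
tab [ 0.4784 -0.1481  0.15  ] len 0.043330364373822546 yaw of along 87.25811260743959
teal sh [ 0.4611 -0.2793  0.12  ] len 0.09717543973735367 yaw of along 83.98253434735547
foot long [0.5653 0.2741 0.01  ] len 0.12966961694160692 yaw of along 79.13685381195825
foot diag [0.5265 0.2805 0.01  ] len 0.14995923264343455 yaw of along 110.6998964761795
lip1 [0.5454 0.2768 0.065 ] len 0.13098973642428843 yaw of along 78.34852117122638
lip2 [0.5092 0.2826 0.065 ] len 0.13325458916146268 yaw of along 78.62683230759026
holder [ 0.5099 -0.22    0.    ] len 0.2708151557461971 yaw of along 82.97571207950557
```

>>> {"name": "move_arm", "arguments": {"motion": [{"twist":-0.0879,"tz":-0.007},{"twist":-0.0879,"tz":-0.007},{"twist":-0.0879,"tz":-0.007},{"twist":-0.0879,"tz":-0.007},{"twist":-0.0879,"tz":-0.007},{"twist":-0.0879,"tz":-0.007},{"twist":-0.0879,"tz":-0.007},{"twist":-0.0879,"tz":-0.007},{},{}], "gripper": -1}}

```text
invalid input
```

>>> {"name": "move_arm", "arguments": {"motion": [{"tx":0.0392,"ty":0.0176},{"tx":0.0392,"ty":0.0176},{"tx":0.0392,"ty":0.0176},{"tx":0.0392,"ty":0.0176},{"tx":0.0392,"ty":0.0176},{"tx":0.0392,"ty":0.0176},{"tx":0.0392,"ty":0.0176},{"tx":0.0392,"ty":0.0176},{"tx":0.0392,"ty":0.0176},{"tx":0.0392,"ty":0.0176},{"tx":0.0392,"ty":0.0176},{"tx":0.0392,"ty":0.0176}]}}

```text
invalid input
```

>>> {"name": "move_arm", "arguments": {"motion": [{},{},{}]}}

```text
invalid input
```

>>> {"name": "move_arm", "arguments": {"motion": [{"tx":0,"ty":0,"tz":-0.007,"twist":-0.0879},{"tx":0,"ty":0,"tz":-0.007,"twist":-0.0879},{"tx":0,"ty":0,"tz":-0.007,"twist":-0.0879},{"tx":0,"ty":0,"tz":-0.007,"twist":-0.0879},{"tx":0,"ty":0,"tz":-0.007,"twist":-0.0879},{"tx":0,"ty":0,"tz":-0.007,"twist":-0.0879},{"tx":0,"ty":0,"tz":-0.007,"twist":-0.0879},{"tx":0,"ty":0,"tz":-0.007,"twist":-0.0879},{"tx":0,"ty":0,"tz":0,"twist":0},{"tx":0,"ty":0,"tz":0,"twist":0}], "gripper": -1}}

```text
clock: 1.5
position: [0.2088, -0.5891, 0.2826]
ee_rot: [2.361, 2.073, 0.0]
force: [-0.3, 0.0, -0.0]
width: 1.0
gripper_force: 0.0
```

>>> {"name": "move_arm", "arguments": {"motion": [{"tx":0.0392,"ty":0.0176,"tz":0,"twist":0},{"tx":0.0392,"ty":0.0176,"tz":0,"twist":0},{"tx":0.0392,"ty":0.0176,"tz":0,"twist":0},{"tx":0.0392,"ty":0.0176,"tz":0,"twist":0},{"tx":0.0392,"ty":0.0176,"tz":0,"twist":0},{"tx":0.0392,"ty":0.0176,"tz":0,"twist":0},{"tx":0.0392,"ty":0.0176,"tz":0,"twist":0},{"tx":0.0392,"ty":0.0176,"tz":0,"twist":0},{"tx":0.0392,"ty":0.0176,"tz":0,"twist":0},{"tx":0.0392,"ty":0.0176,"tz":0,"twist":0},{"tx":0.0392,"ty":0.0176,"tz":0,"twist":0},{"tx":0.0392,"ty":0.0176,"tz":0,"twist":0}]}}

```text
clock: 2.7
position: [0.4777, -0.1472, 0.2824]
ee_rot: [-2.361, -2.073, 0.0]
force: [0.6, -0.6, -1.0]
width: 0.997
gripper_force: 0.0
```

>>> {"name": "move_arm", "arguments": {"motion": [{"tx":0,"ty":0,"tz":0.04,"twist":0},{"tx":0,"ty":0,"tz":0.04,"twist":0},{"tx":0,"ty":0,"tz":0,"twist":0},{"tx":0,"ty":0,"tz":0,"twist":0},{"tx":0,"ty":0,"tz":0,"twist":0}]}}

```text
clock: 3.2
position: [0.4784, -0.1491, 0.2046]
ee_rot: [2.357, 2.074, 0.002]
force: [0.9, 0.1, 0.2]
width: 1.0
gripper_force: 0.0
```

```bash
python3 - <<'E'
from h import *
im=cv2.cvtColor(arm.get_image("side"),cv2.COLOR_RGB2BGR)
cv2.imwrite("pics/s1.png",cv2.resize(im[90:230,220:380],None,fx=4,fy=4,interpolation=cv2.INTER_CUBIC))
p=arm.observe()["position"];print(p,proj("side",p),proj("side",np.array([.4783,-.148,.15])))
E
```

```text
[ 0.47849909 -0.14921588  0.20469297] [280.69659959 131.71330007] [280.70601941 152.0847221 ]
```

View pics/s1.png

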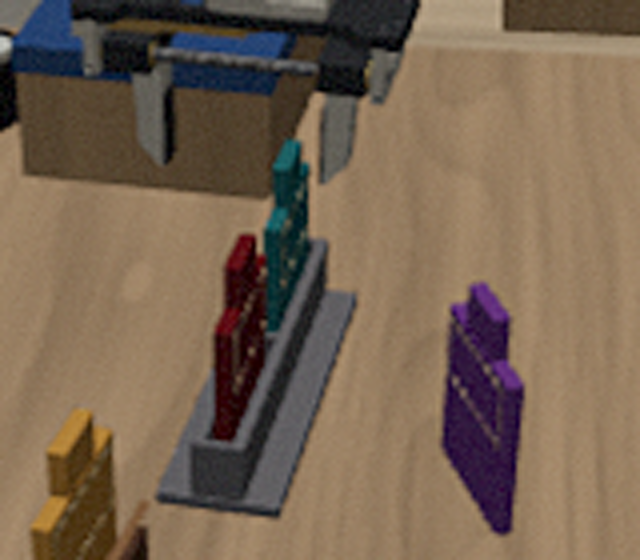

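The fingers at crop (155,165) and (325,180) straddle the line of the maroon tab at (243,240), so they are aligned. I descend and grip.

>>> {"name": "move_arm", "arguments": {"motion": [{"tx":0,"ty":0,"tz":0.03,"twist":0},{"tx":0,"ty":0,"tz":0.03,"twist":0},{"tx":0,"ty":0,"tz":0.026,"twist":0},{"tx":0,"ty":0,"tz":0,"twist":0},{"tx":0,"ty":0,"tz":0,"twist":0}]}}

```text
clock: 3.75
position: [0.4781, -0.1491, 0.1181]
ee_rot: [2.356, 2.076, 0.001]
force: [0.8, -0.0, 0.7]
width: 0.997
gripper_force: 0.0
```

>>> {"name": "move_arm", "arguments": {"motion": [{"tx":0,"ty":0,"tz":0,"twist":0},{"tx":0,"ty":0,"tz":0,"twist":0},{"tx":0,"ty":0,"tz":0,"twist":0},{"tx":0,"ty":0,"tz":0,"twist":0},{"tx":0,"ty":0,"tz":0,"twist":0},{"tx":0,"ty":0,"tz":0,"twist":0},{"tx":0,"ty":0,"tz":0,"twist":0},{"tx":0,"ty":0,"tz":0,"twist":0},{"tx":0,"ty":0,"tz":0,"twist":0},{"tx":0,"ty":0,"tz":0,"twist":0}], "gripper": 1, "squeeze": 25}}

```text
clock: 4.75
position: [0.4773, -0.1488, 0.1167]
ee_rot: [-2.356, -2.078, 0.0]
force: [-0.3, -0.0, -0.0]
width: 0.183
gripper_force: 0.0
```

>>> {"name": "move_arm", "arguments": {"motion": [{"tx":0,"ty":0,"tz":0,"twist":0},{"tx":0,"ty":0,"tz":0,"twist":0},{"tx":0,"ty":0,"tz":0,"twist":0},{"tx":0,"ty":0,"tz":0,"twist":0},{"tx":0,"ty":0,"tz":0,"twist":0}]}}

```text
clock: 5.25
position: [0.4775, -0.1488, 0.1168]
ee_rot: [2.356, 2.078, 0.001]
force: [2.0, 0.0, -2.1]
width: 0.129
gripper_force: 25.0
```

Gripped at 11.9 mm with 25 N. I lift.

>>> {"name": "move_arm", "arguments": {"motion": [{"tx":0,"ty":0,"tz":-0.01,"twist":0},{"tx":0,"ty":0,"tz":-0.01,"twist":0},{"tx":0,"ty":0,"tz":-0.02,"twist":0},{"tx":0,"ty":0,"tz":-0.02,"twist":0},{"tx":0,"ty":0,"tz":-0.03,"twist":0},{"tx":0,"ty":0,"tz":-0.03,"twist":0},{"tx":0,"ty":0,"tz":-0.03,"twist":0},{"tx":0,"ty":0,"tz":-0.03,"twist":0},{"tx":0,"ty":0,"tz":-0.03,"twist":0},{"tx":0,"ty":0,"tz":0,"twist":0},{"tx":0,"ty":0,"tz":0,"twist":0}]}}

```text
clock: 6.35
position: [0.4768, -0.1486, 0.3275]
ee_rot: [2.356, 2.077, -0.0]
force: [-0.1, -0.2, -1.9]
width: 0.129
gripper_force: 25.0
```

>>> {"name": "move_arm", "arguments": {"motion": [{"tx":0,"ty":0,"tz":0,"twist":0.0228},{"tx":0,"ty":0,"tz":0,"twist":0.0228},{"tx":0,"ty":0,"tz":0,"twist":0}]}}

```text
clock: 6.65
position: [0.4762, -0.1486, 0.3256]
ee_rot: [-2.428, -1.99, 0.003]
force: [0.7, 0.0, -1.2]
width: 0.13
gripper_force: 25.0
```

>>> {"name": "move_arm", "arguments": {"motion": [{"tx":0.0358,"ty":-0.0029,"tz":0,"twist":0},{"tx":0.0358,"ty":-0.0029,"tz":0,"twist":0},{"tx":0.0358,"ty":-0.0029,"tz":0,"twist":0},{"tx":0.0358,"ty":-0.0029,"tz":0,"twist":0},{"tx":0.0358,"ty":-0.0029,"tz":0,"twist":0},{"tx":0.0358,"ty":-0.0029,"tz":0,"twist":0},{"tx":0.0358,"ty":-0.0029,"tz":0,"twist":0},{"tx":0.0358,"ty":-0.0029,"tz":0,"twist":0},{"tx":0.0358,"ty":-0.0029,"tz":0,"twist":0},{"tx":0.0358,"ty":-0.0029,"tz":0,"twist":0},{"tx":0.0358,"ty":-0.0029,"tz":0,"twist":0},{"tx":0.0358,"ty":-0.0029,"tz":0,"twist":0}]}}

```text
clock: 7.85
position: [0.5269, 0.2802, 0.3257]
ee_rot: [-2.428, -1.993, 0.003]
force: [1.2, -0.6, -0.5]
width: 0.13
gripper_force: 25.0
```

>>> {"name": "move_arm", "arguments": {"motion": [{"tx":0,"ty":0,"tz":0.04,"twist":0},{"tx":0,"ty":0,"tz":0.04,"twist":0},{"tx":0,"ty":0,"tz":0.04,"twist":0},{"tx":0,"ty":0,"tz":0.01,"twist":0},{"tx":0,"ty":0,"tz":0,"twist":0},{"tx":0,"ty":0,"tz":0,"twist":0},{"tx":0,"ty":0,"tz":0,"twist":0}]}}

```text
clock: 8.55
position: [0.5283, 0.2802, 0.1989]
ee_rot: [2.429, 1.992, 0.005]
force: [-0.0, 0.5, -0.6]
width: 0.132
gripper_force: 25.0
```

```bash
python3 - <<'E'
from h import *
im=cv2.cvtColor(arm.get_image("side"),cv2.COLOR_RGB2BGR)
print(arm.observe()["position"],arm.observe()["ee_rot"])
p=arm.observe()["position"]
f=lambda q:np.round((proj("side",np.array(q))-[160,200])*4)
ax=np.array([.196,.9806,0])
for s in(-.05,.05): print("board bottom end pred",f(p+[0,0,-.107]+s*ax))
for s in(-.065,.065): print("slot top end pred",f(np.array([.5273,.2797,.065])+s*ax),"floor",f(np.array([.5273,.2797,.010])+s*ax))
cv2.imwrite("pics/s2.png",cv2.resize(im[200:350,160:310],None,fx=4,fy=4,interpolation=cv2.INTER_CUBIC))
E
```

```text
[0.52818336 0.28003001 0.1987631 ] [2.42889191 1.99168584 0.00493523]
board bottom end pred [318. 295.]
board bottom end pred [237. 441.]
slot top end pred [333. 315.] floor [337. 394.]
slot top end pred [230. 506.] floor [238. 587.]
```

View pics/s2.png

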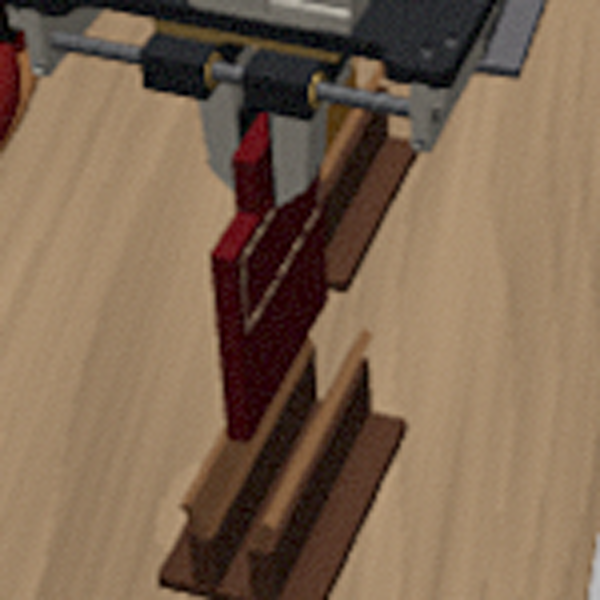

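The board's near bottom corner at (240,440) matches the prediction. The lip mid-ends at (231,531) and (340,337) sit about 22 crop px lower than I predicted, so I check the stand with both cameras.

```bash
python3 - <<'E'
from h import *
np.set_printoptions(precision=4,suppress=True)
S=lambda x,y:(160+x/4,200+y/4)
T=lambda x,y:(95+x/5,155+(y-325)/5)
for z in(.0,.01): print("side foot diag centre",z,(at("side",S(160,585),z)+at("side",S(407,420),z))/2, at("side",S(160,585),z),at("side",S(407,420),z))
print("top foot LL,UR,UL",at("top",T(75,548),.01),at("top",T(403,437),.01),at("top",T(115,375),.01))
for n,a in(("near",(231,531)),("far",(340,337))): print("lip mid side",n,at("side",S(*a),.065))
# lip line ends triangulated
for a,b in(((183,507),(70,390)),((250,543),(48,475)),((368,332),(360,545)),((312,342),(375,460))): print(tri(S(*a),T(*b)))
im=cv2.imread("pics/side0.png")
cv2.imwrite("pics/s0c.png",cv2.resize(im[270:360,190:270],None,fx=6,fy=6,interpolation=cv2.INTER_CUBIC))
E
```

```text
side foot diag centre 0.0 [0.5287 0.2791 0.    ] [0.5792 0.3378 0.    ] [0.4782 0.2204 0.    ]
side foot diag centre 0.01 [0.5266 0.288  0.01  ] [0.5764 0.346  0.01  ] [0.4767 0.23   0.01  ]
top foot LL,UR,UL [0.5    0.3507 0.01  ] [0.553  0.2104 0.01  ] [0.5775 0.3377 0.01  ]
lip mid side near [0.5368 0.3578 0.065 ]
lip mid side far [0.5085 0.2311 0.065 ]
(array([0.5609, 0.3425, 0.0604]), np.float64(0.0025318591443068096))
(array([0.5275, 0.3523, 0.0512]), np.float64(0.0054335062217719865))
(array([0.497 , 0.2186, 0.0577]), np.float64(0.00035571185388607164))
(array([0.5308, 0.2157, 0.046 ]), np.float64(0.009725918398330601))
```

View pics/s0c.png

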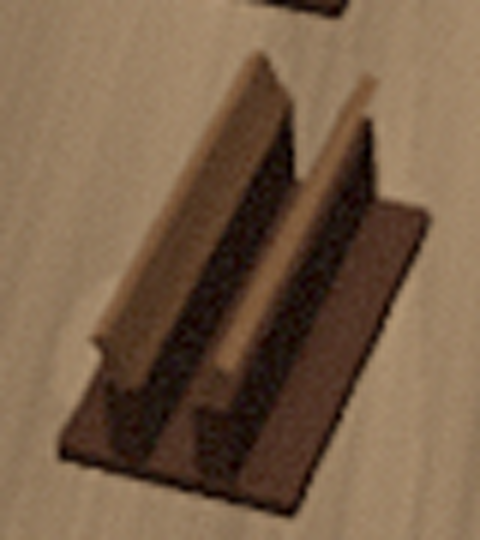

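From the true lip-top edges, near (158,354) and far (316,65), the slot matches my prediction within 2 px (≤5 mm along). The board is over the slot, so I lower it gently.

>>> {"name": "move_arm", "arguments": {"motion": [{"tx":0,"ty":0,"tz":0.015,"twist":0},{"tx":0,"ty":0,"tz":0.015,"twist":0},{"tx":0,"ty":0,"tz":0.01,"twist":0},{"tx":0,"ty":0,"tz":0.01,"twist":0},{"tx":0,"ty":0,"tz":0,"twist":0}], "squeeze": 15}}

```text
clock: 9.1
position: [0.5265, 0.2786, 0.1447]
ee_rot: [-2.429, -1.992, 0.005]
force: [-0.2, -1.1, -1.2]
width: 0.13
gripper_force: 15.0
```

>>> {"name": "move_arm", "arguments": {"motion": [{"tx":0,"ty":0,"tz":0.007,"twist":0},{"tx":0,"ty":0,"tz":0.007,"twist":0},{"tx":0,"ty":0,"tz":0.007,"twist":0},{"tx":0,"ty":0,"tz":0.005,"twist":0},{"tx":0,"ty":0,"tz":0,"twist":0},{"tx":0,"ty":0,"tz":0,"twist":0}]}}

```text
clock: 9.7
position: [0.5273, 0.2793, 0.1207]
ee_rot: [-2.429, -1.992, 0.0]
force: [-0.2, -0.7, -1.2]
width: 0.132
gripper_force: 15.0
```

>>> {"name": "move_arm", "arguments": {"motion": [{"tx":0,"ty":0,"tz":0.002,"twist":0},{"tx":0,"ty":0,"tz":0.002,"twist":0},{"tx":0,"ty":0,"tz":0,"twist":0},{"tx":0,"ty":0,"tz":0,"twist":0}]}}

```text
clock: 10.1
position: [0.5273, 0.2793, 0.1167]
ee_rot: [2.429, 1.992, -0.0]
force: [-0.3, 0.4, -2.0]
width: 0.13
gripper_force: 15.0
```

Down at the grasp height. I release by opening the gripper fully, then rise.

>>> {"name": "move_arm", "arguments": {"motion": [{"tx":0,"ty":0,"tz":0,"twist":0},{"tx":0,"ty":0,"tz":0,"twist":0},{"tx":0,"ty":0,"tz":0,"twist":0},{"tx":0,"ty":0,"tz":0,"twist":0},{"tx":0,"ty":0,"tz":0,"twist":0},{"tx":0,"ty":0,"tz":0,"twist":0},{"tx":0,"ty":0,"tz":0,"twist":0},{"tx":0,"ty":0,"tz":0,"twist":0},{"tx":0,"ty":0,"tz":0,"twist":0},{"tx":0,"ty":0,"tz":0,"twist":0}], "gripper": -1}}

```text
clock: 11.1
position: [0.5273, 0.2793, 0.1167]
ee_rot: [2.429, 1.992, -0.0]
force: [0.4, 0.7, 0.1]
width: 0.95
gripper_force: 0.0
```

>>> {"name": "move_arm", "arguments": {"motion": [{"tx":0,"ty":0,"tz":-0.02,"twist":0},{"tx":0,"ty":0,"tz":-0.03,"twist":0},{"tx":0,"ty":0,"tz":-0.04,"twist":0},{"tx":0,"ty":0,"tz":-0.04,"twist":0},{"tx":0,"ty":0,"tz":-0.04,"twist":0},{"tx":0,"ty":0,"tz":0,"twist":0},{"tx":0,"ty":0,"tz":0,"twist":0},{"tx":0,"ty":0,"tz":0,"twist":0}]}}

```text
clock: 11.9
position: [0.5269, 0.2788, 0.2856]
ee_rot: [2.429, 1.992, -0.003]
force: [-0.6, -0.7, 0.2]
width: 1.0
gripper_force: 0.0
```

```bash
python3 - <<'E'
from h import *
np.set_printoptions(precision=4,suppress=True)
im=cv2.cvtColor(arm.get_image("side"),cv2.COLOR_RGB2BGR)
print([(np.array(r["point"])*[560,420],round(r["conf"],2)) for r in arm.place_of("side","maroon_center")], proj("side",np.array([.5273,.2797,.08])))
for s in(-.022,.022): print("tab top pred",(proj("side",np.array([.5273,.2797,.15])+s*np.array([.196,.98,0]))-[190,230])*4)
cv2.imwrite("pics/s3.png",cv2.resize(im[140:360,180:360],None,fx=2.7,fy=2.7,interpolation=cv2.INTER_CUBIC))
E
```

```text
[(array([227.696, 298.998]), 0.76), (array([337.68 , 190.386]), 0.68)] [230.6096 295.6701]
tab top pred [172.0405 119.5816]
tab top pred [135.2563 182.449 ]
```

View pics/s3.png

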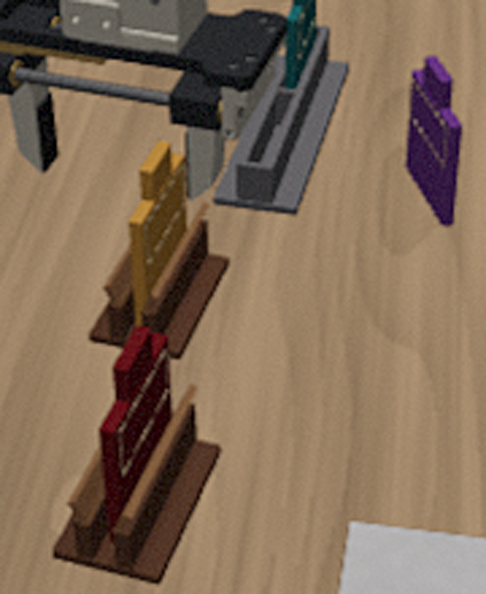

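The maroon board sits upright in the stand's slot at about (137,430) in the crop, deep between the lips and inside the stand's ends. Teal, ochre and purple look untouched, and the gripper is clear.

```bash
python3 -c "
from cell import arm;print(arm.sign_off())"
```

```text
the job is handed in; nothing more can be done
None
```

The maroon board is in the empty stand's slot, tab up and apparently fully down, and the job is handed in at about 12 s; the last side view showed the teal and ochre boards in place, but sign-off returned no verdict.

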